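# Seat the cuvette block in the reader's drawer and hold it for clamping

## Task

Pull the reader's sample drawer all the way out by its handle, then lay the aluminium cuvette block (the long one with square wells) flat on the drawer's stage, its long side along the side ledge, and press it into the corner so that it bears firmly against the front ledge and the side ledge at once. Keep gripping it and pressing it home, and finish like that, still holding, so that I can do up the clamp screw; leave the other block and everything else on the bench where it stands.

Things in the scene. Friction and masses are not known exactly. Their poses are not given: they have to be found in the camera images.
- reader: the fixed low grey and black bench instrument (cuvette reader), 320 wide, 360 deep, 118 high at the front, 160 at the back. Origin: under the middle of its front face; x points level from the front face into the reader, y to the left seen from the front, z up
- drawer (a joint): the reader's sample drawer. Value in m: 0 shut, 0.17 fully out at its stop. It slides level straight out of the front face (-x of reader), drags with 2.5 N plus 6 N per m/s, stays where left. Inside is a flat aluminium stage 200 x 200, surface 38 mm above the bench, side rims 6 mm above it. The front panel is 226 wide, 12 thick, its top 64 mm above the stage
- drawer_handle (a point): middle of the drawer's steel bar handle, 78 mm above the bench: a level round bar, 10 mm diameter, 110 long, parallel to the front panel, 35 mm clear between bar and panel, free above and below, so it can be pinched or hooked from above. Moves with the drawer; axes as reader
- corner (a point): point on the stage, 38 mm above the bench, where the inner faces of the two ledges meet; moves with the drawer, axes as reader. The front ledge runs from it along -y, the side ledge along +x. The block pressed home has its centre 48 mm along +x and 27 mm along -y from here. It lies 38 mm behind the front panel's inner side; fully out, 132 mm outside the reader's front face
- front_ledge: fixed steel strip on the stage parallel to the front panel, 122 long, 8 wide, 12 high above the stage. Origin: middle of its underside. The block's end face (54 wide) bears on its side turned away from the panel
- side_ledge: fixed steel strip on the stage, 127 long, 8 wide, 12 high above the stage, running front to back on the drawer's left (+y). Origin: middle of its underside. The block's long face bears on its -y side. At the stage's rear right stands the screwed-back clamp screw, up to 34 mm above the stage, about 25 mm clear of the seated block's far corner
- cuvette_block: loose machined bare aluminium block, 96 long (its x axis) x 54 wide (y) x 42 high (z), about 0.45 kg, with two rows of four square wells in the top; either end may go first. Origin: centre of its underside. It lies flat on the open bench to the left or right of the reader's drawer
- tube_block: bystander: bare aluminium block 76 x 76 x 50 mm high with nine round holes, on the other side of the drawer; not to be moved. Origin: centre of its underside
- amber_bottle: bystander: capped brown glass bottle, 72 mm diameter, 160 high. Origin: centre of its underside
- buffer_jar: bystander: small clear jar with lid, 54 mm diameter, 85 high. Origin: centre of its underside
- beaker: bystander: glass beaker, 68 mm diameter, 90 high. Origin: centre of its underside
- tube_rack: bystander: blue rack with capped test tubes, 210 x 75 mm, 121 high over the caps. Origin: centre of its underside
- wash_bottle: bystander: white wash bottle with a bent spout, 68 mm diameter, 205 high. Origin: centre of its underside
Mind the look-alikes: they are no part of the job. What is shaped like the cuvette_block but green or red is not meant.

How it is judged:
On the way, in this order (a step that is already met when the one before it is completed fails the run):
1. the drawer is pulled fully out (at least 160 of its 170 mm) (value of joint drawer above 0.16 m), for 0.2 s.
2. the cuvette block is on the drawer's stage, within 6 mm of it in height, behind the front ledge and beside the side ledge (z of cuvette_block in the frame of corner below 0.006 m and x of cuvette_block in the frame of corner between 0.04 and 0.1 m and y of cuvette_block in the frame of corner between -0.08 and -0.02 m), for 0.1 s.
At the end, for the whole second after the job is handed in: For the last second: drawer at least 160 mm out; block flat and lengthwise on the stage (height within 4 mm, tilt 0.05 rad), centre within 3 mm of its place in the corner, square within 0.04 rad, over 2 N on each ledge; fingers on it (over 2 N); at rest (value of joint drawer above 0.16 m and x of cuvette_block in the frame of corner between 0.045 and 0.051 m and y of cuvette_block in the frame of corner between -0.03 and -0.024 m and z of cuvette_block in the frame of corner below 0.004 m and angle between cuvette_block's own z axis and vertical below 0.05 rad and angle between the x axis of cuvette_block and the x axis of corner, either way round below 0.04 rad and contact force between cuvette_block and front_ledge above 2 N and contact force between cuvette_block and side_ledge above 2 N and contact force between the fingers and cuvette_block above 2 N and linear speed of cuvette_block below 0.02 m/s); the arm keeps its last pose, push and grip.
It fails at once if the tube block is shifted by more than 30 mm (distance of tube_block from where it was at the start of the episode above 0.03 m).
It fails at once if a bottle, jar, beaker or rack on the bench is shifted or knocked over (moved more than 30 mm or tilted more than 0.4 rad) (distance of any of amber_bottle, buffer_jar, beaker, tube_rack, wash_bottle from where it was at the start of the episode above 0.03 m or angle between any of amber_bottle, buffer_jar, beaker, tube_rack, wash_bottle's own z axis and vertical above 0.4 rad).
It also fails if it takes over 54 s, if anything falls off the work surface, if the arm or the gripper's body presses on something with over 40 N, if the wrist force passes 120 N, or if a joint passes its speed limit or range.

## Robot

A 7-joint arm with a two-finger parallel gripper is mounted at the origin on the work surface. World frame = base frame: x ahead of the robot, y to its left, z up, the work surface at z = 0. Lengths are in m, angles in rad, forces in N, time in s.
With the tool pointing down it reaches from about 0.425 to 0.925 m from the base axis. Payload 6.8 kg.
Tool frame: the origin (TCP) lies between the finger pads; the fingertips stand 22 mm ahead of it and the grasp point (between the pads) lies 3 mm ahead of it; z points along the fingers, y is the direction in which the jaws open and shut (so a half turn about z gives the same grasp; the last joint's range is limited). The gripper opens to 85 mm and grips with 20 to 120 N. Pads are 22 mm wide; open, the fingers measure 114 mm over their backs; the gripper's body (76 mm by 85 mm) begins 54 mm behind the grasp point. The pads swing forward as they close: fully open they stand 13 mm farther back than shut.
Start: joints at [1.027, 0.477, 0.022, 1.555, -0.011, 1.109, -0.083], TCP at [0.285, -0.612, 0.253] pointing down, gripper open.
Joint ranges: [-2.96, 2.96], [-0.34, 2.1], [-1.41, 1.46], [0.24, 2.44], [-1.37, 4.51], [0.17, 1.92], [-2.96, 2.96]. Speed limits (rad/s): [2.39, 2.39, 3.14, 3.14, 3.14, 3.14, 3.14].

## Interface

Orientations are given as a unit quaternion [w, x, y, z].
In Python, from station import bot gives the robot as it stands. The module is installed in compiled form; this text tells all that it offers.
- The arm moves only by the tool drive_tool, never from a script. Its argument "series" is one flat list of numbers, 7 for each row, row after row: the opening, from -1 (shut) to 1 (fully open), then the shift along the tool's x, y, z in mm, then the turn, a rotation vector about the tool's x, y, z in rad. In form: [jaw, x, y, z, wx, wy, wz, jaw, x, y, z, wx, wy, wz, ...]. A call has 1 to 12 rows; each row shifts and turns the commanded pose from where the row before left it, along the tool's axes as they then stand; what a row does not reach is not made up. A row lasts 1/8 s, in which the tool goes at most 62.5 mm and 10.7 degrees, less where a joint would pass 70% of its speed; a pose out of reach is approached as far as the arm can. A call with a gripper value outside its range is refused whole. The fingers move at their own pace and stop on an object; "force" is the grip in N (left out, the last holds). Time passes only in rows, so rows that do not move let the fingers close. It gives the time, the measured TCP pose, the force and the opening at its end, in the units of the state.
- bot.get_obs(): the state, without advancing time (a new reading comes with each control period).
- bot.read_camera(name): name is "scene" or "top"; returns a dict with "pixels" (400x640x3 uint8, blue, green, red), "camera_matrix" (3x3 intrinsics, pixels), "distortion" ([k1, k2, p1, p2, k3] as OpenCV has them; the pictures are not rectified), "rvec" (rotation vector, rad) and "tvec" (3), from world to camera coordinates, as OpenCV has them. Camera axes: x right, y down, z forward; pixel columns grow to the right and rows downward; lengths in m; the calibration is good to about 2 mm. A picture is of the moment at which its call begins. There is no depth.
- bot.hand_in(): hands the job in, once; it reports no verdict.
The state is a dict: "t": time; "q": joint angles; "joint_vel": joint speeds; "joint_torque": joint torques, N m; "eef_pos": TCP position; "tool_rot": TCP orientation; "contact_force": force on the tool from outside, world axes, zero at the start; "torque": the same for the moment, N m; "gripper_width": opening from 0.0 (shut) to 1.0 (fully open).
Only numpy, scipy, OpenCV 4.12 (cv2) and the standard library are available. Lean on these libraries where they do the work, as an engineer would, in place of code of your own. Each camera call takes 0.05 s, during which the arm holds its last target. There are 200 camera calls.

## Working session

There is one attempt and no reset: what is moved stays moved. The work goes in short steps, Python scripts to look and compute and a tool call to move; the robot and the scene stay as the last step left them, time stands still between calls to the robot, and variables do not carry over. Pictures are saved under pics/ and viewed, about 8 in all and at most 12, crops included, and the job is handed in when it is done.

Besides the shell and the picture viewer there is one more tool, called after "Call:" as name(argument=value, ...) on one line, values as JSON. drive_tool: Moves the arm, as the interface text tells. Its arguments: {"type":"object","properties":{"series":{"type":"array"},"force":{"type":"number"}},"required":["series"]}

```bash
mkdir -p pics; cat > h.py <<'E'
import numpy as np, cv2
from station import bot
from scipy.spatial.transform import Rotation as R
def cam(n,save=None):
    c=bot.read_camera(n)
    if save: cv2.imwrite('pics/'+save,c['pixels'])
    return c
def ray(c,px,z):
    K=np.array(c['camera_matrix']);d=np.array(c['distortion'])
    u=cv2.undistortPoints(np.array(px,float).reshape(-1,1,2),K,d).reshape(-1,2)
    Rm=cv2.Rodrigues(np.array(c['rvec'],float))[0];t=np.array(c['tvec'],float).ravel()
    o=-Rm.T@t; D=np.c_[u,np.ones(len(u))]@Rm
    z=np.broadcast_to(z,len(u))
    return o+D*((z-o[2])/D[:,2])[:,None]
def proj(c,P):
    return cv2.projectPoints(np.array(P,float).reshape(-1,1,3),np.array(c['rvec'],float),np.array(c['tvec'],float),np.array(c['camera_matrix']),np.array(c['distortion']))[0].reshape(-1,2)
E
python3 - <<'E'
from h import *
for n in('top','scene'):
    c=cam(n,n+'0.png'); print(n,-cv2.Rodrigues(np.array(c['rvec'],float))[0].T@np.array(c['tvec']).ravel())
o=bot.get_obs();print(o)
E
```

```text
top [0.3199177  0.00246665 1.40682167]
scene [1.32065258 0.7449437  1.41045319]
{'t': 0.1, 'q': array([ 1.02689841,  0.47776085,  0.02235131,  1.55632225, -0.01149616,
        1.10929592, -0.08310675]), 'joint_vel': array([ 0.0017973 , -0.00180077,  0.00010939, -0.00221145,  0.00126917,
        0.00068033, -0.00027228]), 'joint_torque': array([ 4.71331441e-03, -5.97765219e+01,  1.61397893e+00, -2.81957066e+01,
        1.28522908e-02,  4.96644789e-03,  2.77838825e-05]), 'eef_pos': array([ 0.28472411, -0.61147759,  0.25240677]), 'tool_rot': array([-7.93017692e-04,  9.76352647e-01,  2.16182382e-01, -2.41646066e-04]), 'contact_force': array([ 0.31090023, -0.33884737, -0.25745685]), 'torque': array([-0.00913411,  0.0051027 , -0.0238111 ]), 'gripper_width': 1.002507810764933}
```

View pics/top0.png

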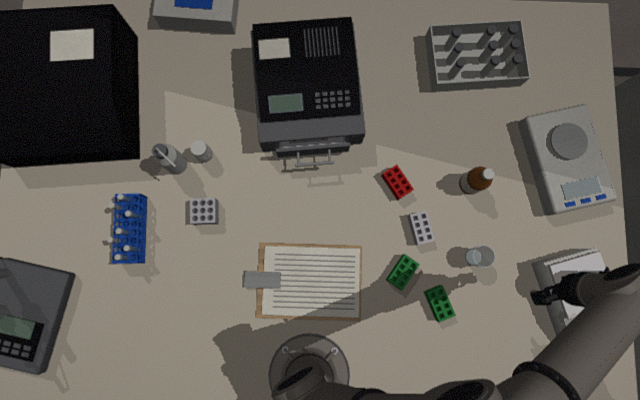

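View pics/scene0.png

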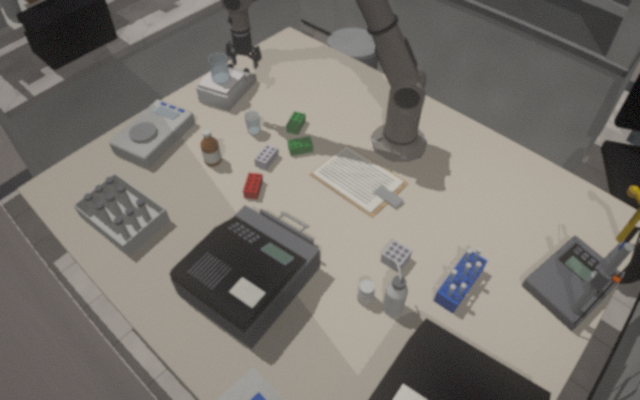

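The top view shows the cuvette block at about (421,228), the tube block at (203,210) and the reader front with its handle at about (308,160). The red and green look-alikes are at (397,182), (403,272) and (439,303). Next I'll enlarge the parts I need.

```bash
python3 - <<'E'
from h import *
a=cv2.imread('pics/top0.png')
A=cv2.resize(a[120:180,240:380],None,fx=5.7,fy=5.7,interpolation=cv2.INTER_CUBIC)[:, :798]
b=cv2.resize(a[200:250,400:445],None,fx=5,fy=5,interpolation=cv2.INTER_CUBIC)
s=cv2.imread('pics/scene0.png')
d=cv2.resize(s[200:250,255:335],None,fx=5,fy=5,interpolation=cv2.INTER_CUBIC)
out=np.zeros((600,800,3),np.uint8);out[:A.shape[0],:A.shape[1]]=A;out[345:595,:225]=b;out[345:595,240:640]=d
cv2.imwrite('pics/z0.png',out)
c=bot.read_camera('top')
g=cv2.cvtColor(a,cv2.COLOR_BGR2HSV)
print(g[228,424],g[240,440],g[215,413],a[222,417],a[240,427])
# block mask
hsv=g[205:250,402:440]
print(a[212:246:3,405:440:2].sum(2)//3)
E
```

```text
[135   7 139] [ 20  36 147] [145  10 146] [121 120 123] [151 147 148]
[[143 138 139 126 117 128 143 143 145 151 148 145 138 139 137 136 138 139]
 [ 86  75  57 150 143 126 136 151  93  44  79 151 134 136 138 140 135 138]
 [ 86  76  51 142 105  49  67 144 139 101 124 151 136 136 138 141 142 137]
 [ 84  80  58  87 146 151 152 150 152 105  57 108 142 139 137 138 138 138]
 [ 82  85  64  53 143  90  44  91 154 119  55  83 147 138 137 136 134 138]
 [ 86  82  85  49 113 132 110 130 152 151 141 122 141 147 139 138 140 138]
 [ 77  85  85  59  57 154  98  49 115 155 102  47  70 151 137 140 137 136]
 [ 82  85  82  77  49 146 110  67 104 148 150 155 155 155 135 138 139 137]
 [ 89  79  83  88  60  82 154 133 114 141 154  88  44  93 146 138 137 135]
 [119  81  82  81  71  54 147  89  46  93 153 132 115 135 155 139 137 139]
 [137  80  86  83  85  45 111 144 149 154 150 139 131 124 118 130 138 135]
 [141 120 112 109 110 110 109 122 117 120 123 123 120 117 121 121 139 138]]
```

View pics/z0.png

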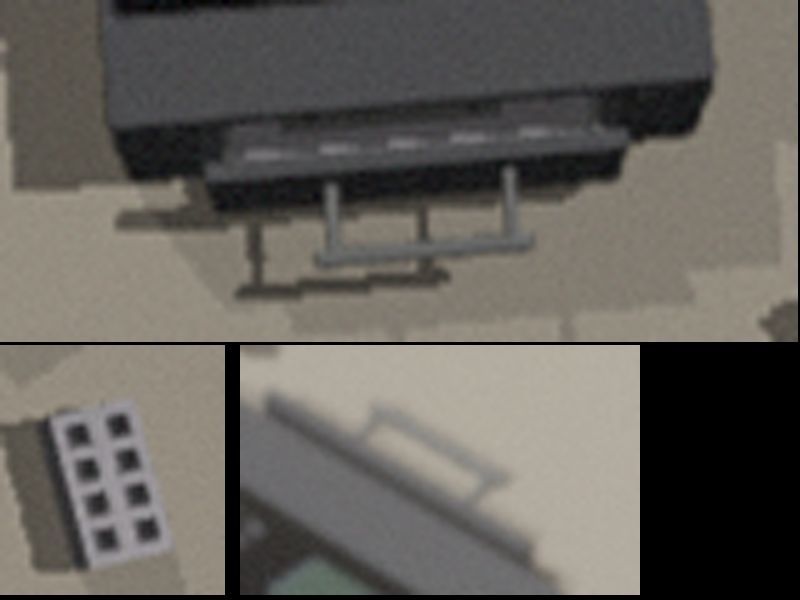

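The crop shows the handle bar ends at top pixels of about (295.4,165.3) and (333.7,162.1). The block's top-face corners are near (410.4,215), (426.6,211.4), (434.4,240.6) and (418,244.6).

```bash
python3 - <<'E'
from h import *
c=bot.read_camera('top');s=bot.read_camera('scene')
b=ray(c,[[295.4,165.3],[333.7,162.1]],.078);print('bar',b,'len',np.linalg.norm(b[0]-b[1]))
f=ray(c,[[240+112/5.7,120+128/5.7],[240+706/5.7,120+78/5.7]],.118);print('front',f,np.linalg.norm(f[0]-f[1]))
p=ray(c,[[240+208/5.7,120+181/5.7],[240+627/5.7,120+150/5.7]],.102);print('panel',p,np.linalg.norm(p[0]-p[1]))
for q in(b,f,p):
    d=q[0]-q[1];print('yaw',np.arctan2(-d[0],d[1]),q.mean(0))
k=ray(c,[[410.4,215],[426.6,211.4],[434.4,240.6],[418,244.6]],.042);print('blk',k,[np.linalg.norm(k[i]-k[i-1]) for i in range(4)],k.mean(0))
d=(k[0]+k[1]-k[2]-k[3]);print('blk yaw',np.arctan2(d[1],d[0]))
# refine: well centroids in top
im=c['pixels'];g=im.mean(2)
roi=np.zeros(g.shape,np.uint8);cv2.fillConvexPoly(roi,np.int32([[412,216],[426,213],[433,239],[419,243]]),1)
m=((g<105)&(roi>0)).astype(np.uint8)
n,l,st,ce=cv2.connectedComponentsWithStats(m)
ok=[i for i in range(1,n) if st[i,4]>3];print([(ce[i].round(1),st[i,4]) for i in ok])
w=ray(c,ce[ok],.042);print('wells mean',w.mean(0), 'minrect',cv2.minAreaRect(np.float32(w[:,:2])))
print('scene bar', ray(s,[[255+(378-240)/5,200+(410-345)/5],[255+(506-240)/5,200+(480-345)/5]],.078))
print('proj scene blk centre top',proj(s,[np.r_[k.mean(0)]]))
gs=s['pixels']
cv2.imwrite('pics/s1.png',gs)
E
```

```text
bar [[ 0.62650982  0.05747927  0.078     ]
 [ 0.63981959 -0.05883202  0.078     ]] len 0.11707035248026657
front [[ 0.683582    0.16402581  0.118     ]
 [ 0.71976479 -0.14546761  0.118     ]] 0.3116013054911537
panel [[ 0.66087212  0.11442619  0.102     ]
 [ 0.68413262 -0.10587872  0.102     ]] 0.2215294677304712
yaw 0.11393670675130109 [ 0.6331647  -0.00067638  0.078     ]
yaw 0.11638139874095835 [0.7016734 0.0092791 0.118    ]
yaw 0.10519345608788552 [0.67250237 0.00427374 0.102     ]
blk [[ 0.48808471 -0.30062999  0.042     ]
 [ 0.50062969 -0.35097827  0.042     ]
 [ 0.41105    -0.37402785  0.042     ]
 [ 0.3975501  -0.32347331  0.042     ]] [np.float64(0.09337202009037926), np.float64(0.05188762676018739), np.float64(0.09249758548109964), np.float64(0.05232598775031969)] [ 0.44932863 -0.33727735  0.042     ]
blk yaw 0.24949005309257816
[(array([423.4, 215.5]), np.int32(17)), (array([415.2, 217.7]), np.int32(17)), (array([425.1, 222.6]), np.int32(18)), (array([417. , 224.5]), np.int32(18)), (array([419.1, 231.4]), np.int32(19)), (array([427.1, 229.5]), np.int32(17)), (array([429.1, 236.4]), np.int32(19)), (array([420.8, 238.6]), np.int32(18))]
wells mean [ 0.45188748 -0.3364662   0.042     ] minrect ((0.45187872648239136, -0.33646702766418457), (0.06703644245862961, 0.02662689983844757), 14.808652877807617)
scene bar [[ 0.64058994 -0.04794611  0.078     ]
 [ 0.62480319  0.0602063   0.078     ]]
proj scene blk centre top [[265.88990178 152.49697417]]
```

```bash
cat >> h.py <<'E'
def go(P,yaw=None,o=None):
    """shift (mm, tool axes) and turn (rotvec, after shift) to TCP at P, tool pointing down with tool x at angle yaw"""
    o=o or bot.get_obs();q=o['tool_rot'];T=R.from_quat([q[1],q[2],q[3],q[0]])
    print('tcp',o['eef_pos'].round(4),'xang',np.arctan2(*T.as_matrix()[[1,0],0]).round(4),'F',o['contact_force'].round(1),'w',round(o['gripper_width'],3),'t',round(o['t'],2))
    if yaw is not None:
        G=R.from_matrix(np.array([[np.cos(yaw),np.sin(yaw),0],[np.sin(yaw),-np.cos(yaw),0],[0,0,-1]]).T.T)
        print('turn',(T.inv()*G).as_rotvec().round(4)); 
        print('shift if turned first',(G.inv().apply(np.array(P)-o['eef_pos'])*1e3).round(1))
    print('shift',(T.inv().apply(np.array(P)-o['eef_pos'])*1e3).round(1))
E
python3 -c "
from h import *
go([.6332,-.0007,.2],.112+np.pi/2)"
```

```text
tcp [ 0.2848 -0.6117  0.2528] xang 0.4357 F [ 0.2 -0.2 -0.1] w 1.001 t 0.25
turn [-7.000e-04 -5.000e-04 -1.247e+00]
shift if turned first [568.3 414.5  52.8]
shift [ 573.7 -406.8   53.1]
```

Call:
drive_tool(series=[-0.2, 0, 0, 0, 0, 0, -0.1247, -0.2, 0, 0, 0, 0, 0, -0.1247, -0.2, 0, 0, 0, 0, 0, -0.1247, -0.2, 0, 0, 0, 0, 0, -0.1247, -0.2, 0, 0, 0, 0, 0, -0.1247, -0.2, 0, 0, 0, 0, 0, -0.1247, -0.2, 0, 0, 0, 0, 0, -0.1247, -0.2, 0, 0, 0, 0, 0, -0.1247, -0.2, 0, 0, 0, 0, 0, -0.1247, -0.2, 0, 0, 0, 0, 0, -0.1247], force=40)

```text
t: 1.5
eef_pos: [0.2849, -0.6119, 0.2531]
tool_rot: [-0.0, 0.665, 0.747, 0.0]
contact_force: [-1.1, -0.2, -0.3]
gripper_width: 0.401
```

Call:
drive_tool(series=[-0.2, 36, 26, 0, 0, 0, 0, -0.2, 36, 26, 0, 0, 0, 0, -0.2, 36, 26, 0, 0, 0, 0, -0.2, 36, 26, 0, 0, 0, 0, -0.2, 36, 26, 0, 0, 0, 0, -0.2, 36, 26, 0, 0, 0, 0, -0.2, 36, 26, 0, 0, 0, 0, -0.2, 36, 26, 0, 0, 0, 0, -0.2, 36, 26, 0, 0, 0, 0, -0.2, 36, 26, 0, 0, 0, 0, -0.2, 36, 26, 0, 0, 0, 0, -0.2, 0, 0, 0, 0, 0, 0])

```text
t: 3.0
eef_pos: [0.5267, -0.1821, 0.2536]
tool_rot: [-0.0, 0.664, 0.748, 0.001]
contact_force: [-1.0, -0.7, 0.3]
gripper_width: 0.401
```

```bash
python3 -c "
from h import *
go([.6332,-.0007,.081],.112+np.pi/2)"
```

```text
tcp [ 0.5267 -0.1821  0.2536] xang 1.6898 F [-1.  -0.7  0.3] w 0.401 t 3.0
turn [ 0.0015 -0.0016  0.007 ]
shift if turned first [168.3 126.1 172.6]
shift [167.2 127.  173. ]
```

Call:
drive_tool(series=[-0.2, 33.5, 25.3, 0, 0, 0, 0.007, -0.2, 33.5, 25.3, 0, 0, 0, 0, -0.2, 33.5, 25.3, 0, 0, 0, 0, -0.2, 33.5, 25.3, 0, 0, 0, 0, -0.2, 33.5, 25.3, 0, 0, 0, 0, -0.2, 0, 0, 30, 0, 0, 0, -0.2, 0, 0, 30, 0, 0, 0, -0.2, 0, 0, 30, 0, 0, 0, -0.2, 0, 0, 0, 0, 0, 0])

```text
t: 4.12
eef_pos: [0.6311, -0.008, 0.1609]
tool_rot: [-0.002, 0.669, 0.743, -0.002]
contact_force: [-1.2, -0.0, 0.4]
gripper_width: 0.396
```

```bash
python3 -c "
from h import *
go([.6332,-.0007,.081],.112+np.pi/2)
c=cam('scene');a=cv2.resize(c['pixels'][150:260,220:360],None,fx=5,fy=5,interpolation=cv2.INTER_CUBIC);cv2.imwrite('pics/s2.png',a)"
```

```text
tcp [ 0.6311 -0.008   0.1609] xang 1.6747 F [-1.2 -0.   0.4] w 0.396 t 4.12
turn [-0.0054  0.0004 -0.0081]
shift if turned first [ 7.   3.  79.9]
shift [ 7.1  3.3 79.8]
```

View pics/s2.png

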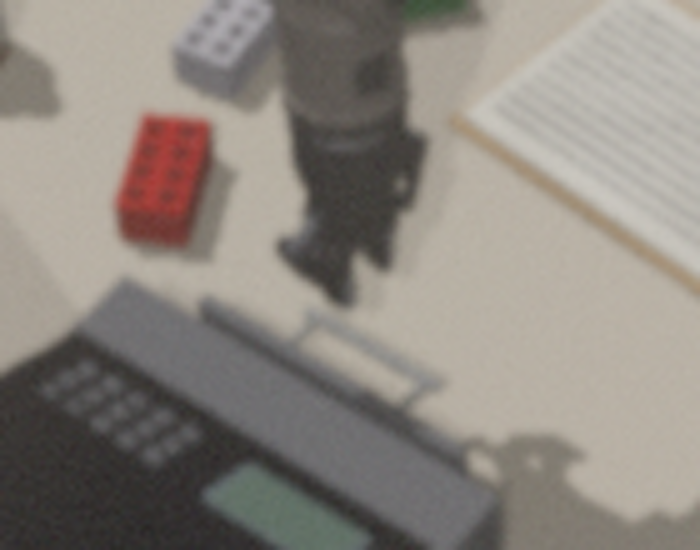

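The gripper hangs above the bar with one finger on the panel side, and nothing looks wrong. I'll descend and pinch.

Call:
drive_tool(series=[-0.2, 4, 2.5, 20, 0, 0, 0, -0.2, 3, 0, 20, 0, 0, 0, -0.2, 0, 0, 20, 0, 0, 0, -0.2, 0, 0, 19, 0, 0, 0, -0.2, 0, 0, 0, 0, 0, 0])

```text
t: 4.8
eef_pos: [0.6339, 0.0007, 0.0826]
tool_rot: [-0.001, 0.669, 0.743, -0.001]
contact_force: [-0.7, -0.1, 0.2]
gripper_width: 0.4
```

Call:
drive_tool(series=[-1, 0, 0, 0, 0, 0, 0, -1, 0, 0, 0, 0, 0, 0, -1, 0, 0, 0, 0, 0, 0, -1, 0, 0, 0, 0, 0, 0, -1, 0, 0, 0, 0, 0, 0, -1, 0, 0, 0, 0, 0, 0], force=60)

```text
t: 5.55
eef_pos: [0.6348, 0.0008, 0.0847]
tool_rot: [0.0, 0.669, 0.743, 0.0]
contact_force: [-2.8, -1.1, 5.7]
gripper_width: 0.094
```

Call:
drive_tool(series=[-1, 0, -10, 0, 0, 0, 0, -1, 0, -16, 0, 0, 0, 0, -1, 0, -18, 0, 0, 0, 0, -1, 0, -18, 0, 0, 0, 0, -1, 0, -18, 0, 0, 0, 0, -1, 0, -18, 0, 0, 0, 0, -1, 0, -18, 0, 0, 0, 0, -1, 0, -18, 0, 0, 0, 0, -1, 0, -16, 0, 0, 0, 0, -1, 0, -12, 0, 0, 0, 0, -1, 0, -8, 0, 0, 0, 0, -1, 0, -2, 0, 0, 0, 0])

```text
t: 7.05
eef_pos: [0.4806, -0.0165, 0.0869]
tool_rot: [0.01, 0.669, 0.743, 0.014]
contact_force: [55.0, -2.5, -54.4]
gripper_width: 0.088
```

Call:
drive_tool(series=[-1, 0, -2, 0, 0, 0, 0, -1, 0, 0, 0, 0, 0, 0, -1, 0, 0, 0, 0, 0, 0])

```text
t: 7.42
eef_pos: [0.4805, -0.0165, 0.0869]
tool_rot: [0.011, 0.669, 0.743, 0.016]
contact_force: [56.6, -2.6, -56.4]
gripper_width: 0.088
```

Call:
drive_tool(series=[-1, 0, 8, 0, 0, 0, 0, -1, 0, 7, 0, 0, 0, 0, -1, 0, 0, 0, 0, 0, 0, -1, 0, 0, 0, 0, 0, 0])

```text
t: 7.92
eef_pos: [0.4813, -0.0165, 0.0864]
tool_rot: [0.004, 0.669, 0.743, 0.003]
contact_force: [7.9, -3.2, 8.2]
gripper_width: 0.087
```

```bash
python3 -c "
from h import *
go([.48,-.0165,.2],.112+np.pi/2)
c=cam('top');a=cv2.resize(c['pixels'][110:230,240:380],None,fx=5,fy=5,interpolation=cv2.INTER_CUBIC);cv2.imwrite('pics/t3.png',a)"
```

```text
tcp [ 0.4813 -0.0165  0.0864] xang 1.6747 F [ 7.9 -3.2  8.2] w 0.087 t 7.92
turn [ 0.01    0.001  -0.0081]
shift if turned first [ 1.000e-01 -1.300e+00 -1.136e+02]
shift [ 0.000e+00 -1.000e-01 -1.136e+02]
```

View pics/t3.png

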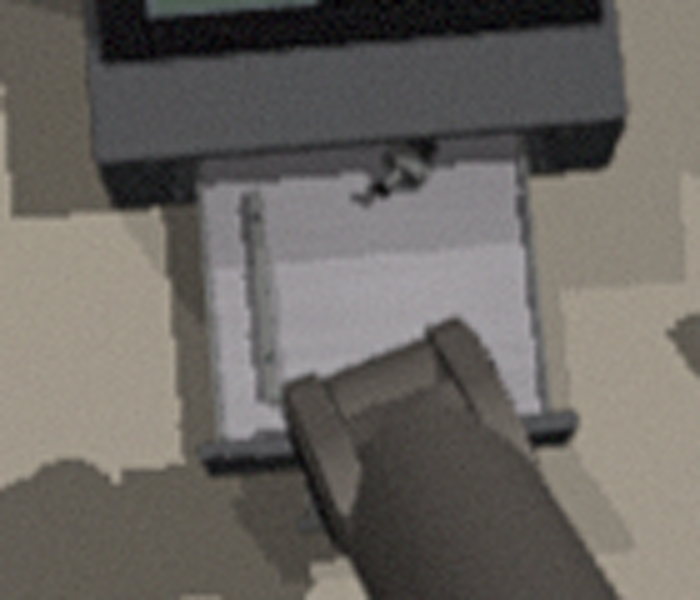

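The drawer is open and the side ledge shows at crop x≈255. I'll release the handle and lift clear.

Call:
drive_tool(series=[-0.3, 0, 0, 0, 0, 0, 0, -0.3, 0, 0, 0, 0, 0, 0, -0.3, 0, 0, -15, 0, 0, 0, -0.3, 0, 0, -30, 0, 0, 0, -0.3, 0, 0, -35, 0, 0, 0, -0.3, 0, 0, -35, 0, 0, 0, 0, -20, 0, 0, 0, 0, 0.17, 1, -30, 0, 0, 0, 0, 0.17, 1, -40, 0, 0, 0, 0, 0.17, 1, -40, 0, 0, 0, 0, 0.17, 1, -40, 0, 0, 0, 0, 0.17, 1, -40, 0, 0, 0, 0, 0.17])

```text
t: 9.48
eef_pos: [0.4019, -0.2052, 0.2]
tool_rot: [-0.0, 0.948, 0.319, 0.0]
contact_force: [0.5, -0.8, -0.8]
gripper_width: 0.997
```

```bash
python3 -c "
from h import *
go([.4515,-.3366,.2],.254)
c=cam('top');a=cv2.resize(c['pixels'][110:230,240:380],None,fx=5.7,fy=5,interpolation=cv2.INTER_CUBIC);cv2.imwrite('pics/t4.png',a)"
```

```text
tcp [ 0.4019 -0.2052  0.2   ] xang 0.6502 F [ 0.5 -0.8 -0.8] w 0.997 t 9.47
turn [ 1.000e-04 -8.000e-04  3.962e-01]
shift if turned first [ 14.9 139.6   0. ]
shift [-40.1 134.6   0. ]
```

View pics/t4.png

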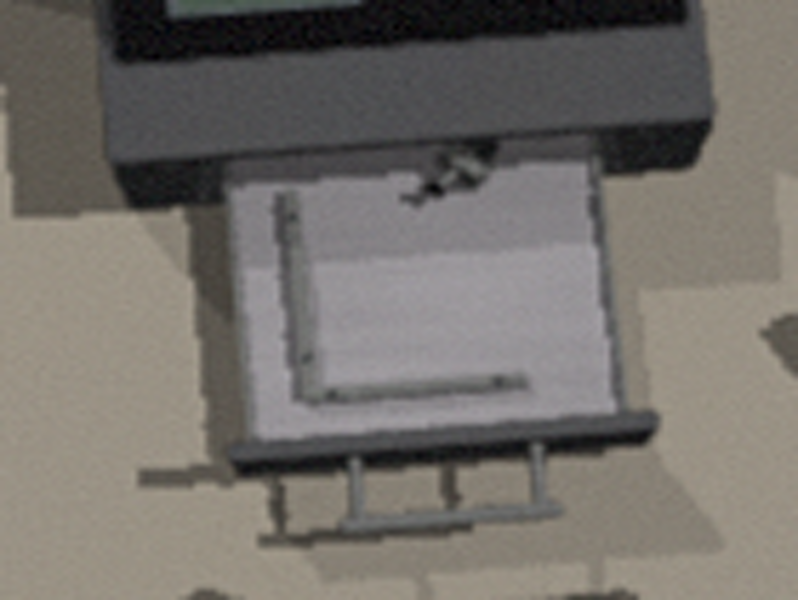

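The drawer is out and the ledges are clear in view. In the crop the corner is near (325,384), the front ledge's inner edge runs to (520,372), the side ledge's inner edge runs up to (298,192), and the bar ends are near (342,524) and (560,506).

```bash
python3 - <<'E'
from h import *
c=bot.read_camera('top')
P=lambda a,z: ray(c,[[240+(x+.5)/5.7-.5,110+(y+.5)/5-.5] for x,y in a],z)
L=P([[325,384],[520,372],[298,192]],.050);B=P([[342,524],[560,506]],.078)
F=P([[112,162],[706,120]],.118)
print('corner',L,'front yaw',np.arctan2(*( (L[0]-L[1])[:2]*[-1,1])),'side yaw',np.arctan2(*(L[2]-L[0])[[1,0]]),'len',np.linalg.norm(L[0]-L[1]),np.linalg.norm(L[2]-L[0]))
print('bar',B,np.linalg.norm(B[0]-B[1]),B.mean(0));d=B[0]-B[1];print(np.arctan2(-d[0],d[1]))
d=F[0]-F[1];print('front',F,F.mean(0),np.arctan2(-d[0],d[1]))
# threshold edges (refined ledge inner faces): print profile
y=.112;ux=np.array([np.cos(y),np.sin(y),0]);uy=np.array([-np.sin(y),np.cos(y),0])
for nm,v in(('corner',L[0]),('front',F.mean(0))): r=v-B.mean(0);print(nm,'rel bar',r@ux,r@uy)
g=c['pixels'].mean(2).astype(np.float32)
def prof(base,along,n0,n1,dirn):
    out=[]
    for s in np.arange(-.03,.03,.002):
        pts=[L[0]+dirn*s+along*a for a in np.linspace(n0,n1,25)]
        uv=proj(c,pts).astype(np.float32)
        out.append(int(cv2.remap(g,uv[:,0].copy(),uv[:,1].copy(),1).mean()))
    return out
print('s=-30..30 step2');print('x',prof(0,-uy,.02,.1,ux));print('y',prof(0,ux,.02,.1,uy))
E
```

```text
corner [[ 0.56654796  0.05279195  0.05      ]
 [ 0.5770054  -0.05256679  0.05      ]
 [ 0.68789446  0.0714259   0.05      ]] front yaw 0.09893152330426969 side yaw 0.15236957295907827 len 0.10587644621639002 0.1227688766495027
bar [[ 0.47662172  0.04014288  0.078     ]
 [ 0.4905387  -0.07417418  0.078     ]] 0.11516107413497327 [ 0.48358021 -0.01701565  0.078     ]
0.12114405233544327
front [[ 0.68494072  0.16530741  0.118     ]
 [ 0.7199881  -0.14423069  0.118     ]] [0.70246441 0.01053836 0.118     ] 0.11274461108517553
corner rel bar 0.09025003992715631 0.06009725245982671
front rel bar 0.2205923971277472 0.0029175590009128845
s=-30..30 step2
x [133, 148, 153, 152, 148, 142, 138, 134, 123, 104, 94, 96, 104, 114, 128, 142, 150, 153, 154, 153, 152, 151, 151, 150, 149, 150, 151, 152, 152, 153]
y [144, 144, 144, 144, 143, 143, 143, 143, 143, 143, 143, 143, 143, 143, 141, 136, 128, 121, 112, 109, 107, 101, 91, 90, 103, 126, 142, 145, 144, 143]
```

Call:
drive_tool(series=[1, 0, 0, 0, 0, 0, 0.132, 1, 0, 0, 0, 0, 0, 0.132, 1, 0, 0, 0, 0, 0, 0.132, 1, 4, 35, 0, 0, 0, 0, 1, 4, 35, 0, 0, 0, 0, 1, 4, 35, 0, 0, 0, 0, 1, 3, 35, 0, 0, 0, 0, 1, 0, 0, 30, 0, 0, 0, 1, 0, 0, 30, 0, 0, 0, 1, 0, 0, 0, 0, 0, 0])

```text
t: 10.82
eef_pos: [0.4522, -0.3341, 0.1378]
tool_rot: [-0.002, 0.991, 0.13, -0.002]
contact_force: [-0.3, 0.2, 0.5]
gripper_width: 0.999
```

```bash
python3 -c "
from h import *
go([.4515,-.3366,.036],.254)"
```

```text
tcp [ 0.4522 -0.3341  0.1378] xang 0.2615 F [-0.3  0.2  0.5] w 0.999 t 10.82
turn [-0.0041  0.0025  0.0075]
shift if turned first [ -1.3   2.2 101.8]
shift [ -1.1   2.7 101.8]
```

Call:
drive_tool(series=[1, -1, 2.5, 30, 0, 0, 0.0075, 1, 0, 0, 30, 0, 0, 0, 1, 0, 0, 25, 0, 0, 0, 1, 0, 0, 16, 0, 0, 0, 1, 0, 0, 0, 0, 0, 0, -1, 0, 0, 0, 0, 0, 0, -1, 0, 0, 0, 0, 0, 0, -1, 0, 0, 0, 0, 0, 0, -1, 0, 0, 0, 0, 0, 0, -1, 0, 0, 0, 0, 0, 0, -1, 0, 0, 0, 0, 0, 0, -1, 0, 0, 0, 0, 0, 0], force=60)

```text
t: 12.32
eef_pos: [0.4536, -0.3386, 0.0397]
tool_rot: [0.0, 0.992, 0.126, 0.001]
contact_force: [0.2, 1.0, 5.1]
gripper_width: 0.619
```

```bash
python3 -c "
from h import *
go([.4515,-.3366,.036],.254)"
```

```text
tcp [ 0.4536 -0.3386  0.0397] xang 0.2523 F [0.2 1.  5.1] w 0.619 t 12.32
turn [ 0.001  -0.0013 -0.0017]
shift if turned first [-1.5 -2.5  3.7]
shift [-1.5 -2.5  3.7]
```

Call:
drive_tool(series=[-1, 0, 0, -12, 0, 0, 0, -1, 0, 0, -30, 0, 0, 0, -1, 0, 0, -40, 0, 0, 0, -1, 0, 0, -40, 0, 0, 0, -1, 0, 0, -38, 0, 0, 0.07, -1, 0, 0, 0, 0, 0, 0.07, -1, 0, 0, 0, 0, 0, 0])

```text
t: 13.2
eef_pos: [0.4524, -0.3383, 0.199]
tool_rot: [0.0, 0.998, 0.056, 0.0]
contact_force: [0.7, 0.2, -4.9]
gripper_width: 0.622
```

```bash
python3 -c "
from h import *
go([.6295,.0247,.2],.113)"
```

```text
tcp [ 0.4524 -0.3383  0.199 ] xang 0.1128 F [ 0.7  0.2 -4.9] w 0.622 t 13.2
turn [ 0.0003 -0.0001 -0.0002]
shift if turned first [ 216.9 -340.7   -1. ]
shift [ 216.8 -340.8   -1.1]
```

Call:
drive_tool(series=[-1, 10, -15, 0, 0, 0, 0, -1, 20, -31, 0, 0, 0, 0, -1, 20, -31, 0, 0, 0, 0, -1, 20, -31, 0, 0, 0, 0, -1, 20, -31, 0, 0, 0, 0, -1, 20, -31, 0, 0, 0, 0, -1, 20, -31, 0, 0, 0, 0, -1, 20, -31, 0, 0, 0, 0, -1, 20, -31, 0, 0, 0, 0, -1, 20, -31, 0, 0, 0, 0, -1, 16, -31, 0, 0, 0, 0, -1, 11, -16, 0, 0, 0, 0])

```text
t: 14.7
eef_pos: [0.63, 0.0287, 0.1975]
tool_rot: [-0.001, 0.998, 0.058, -0.001]
contact_force: [0.3, -0.5, -4.3]
gripper_width: 0.621
```

Call:
drive_tool(series=[-1, 0, 0, 0, 0, 0, 0, -1, 0, 0, 0, 0, 0, 0])

```text
t: 14.95
eef_pos: [0.6297, 0.0228, 0.1978]
tool_rot: [0.001, 0.998, 0.055, -0.001]
contact_force: [0.1, -1.3, -4.8]
gripper_width: 0.615
```

```bash
python3 -c "
from h import *
go([.6295,.0247,.09],.113)
c=cam('scene');a=cv2.resize(c['pixels'][130:270,220:380],None,fx=5,fy=4.2,interpolation=cv2.INTER_CUBIC);cv2.imwrite('pics/s5.png',a)"
```

```text
tcp [0.6297 0.0228 0.1978] xang 0.1107 F [ 0.1 -1.3 -4.8] w 0.615 t 14.95
turn [ 0.0013  0.0014 -0.0023]
shift if turned first [  0.   -1.9 107.8]
shift [  0.2  -2.  107.8]
```

View pics/s5.png

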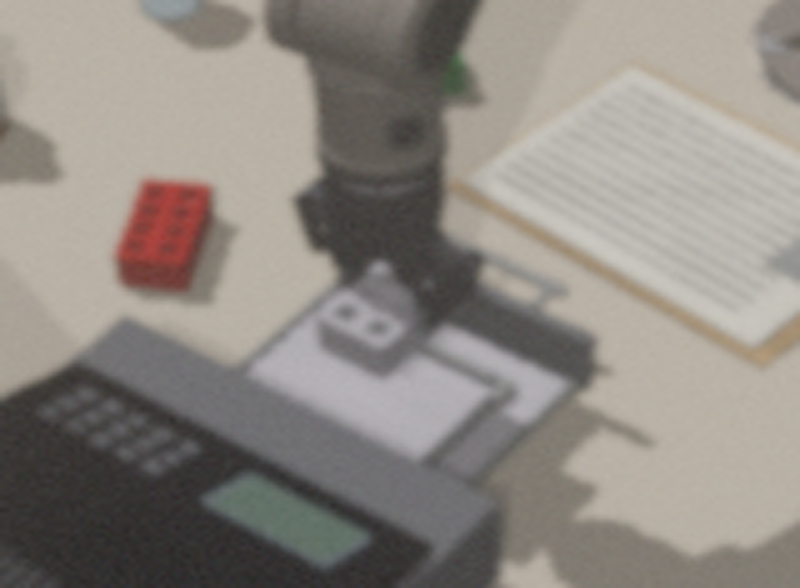

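The block hangs level and square over the stage, behind and beside the ledges. I'll lower it.

Call:
drive_tool(series=[-1, 0, 0, 20, 0, 0, 0, -1, 0, 0, 30, 0, 0, 0, -1, 0, 0, 30, 0, 0, 0, -1, 0, 0, 20, 0, 0, 0, -1, 0, 0, 10, 0, 0, 0, -1, 0, 0, 3, 0, 0, 0, -1, 0, 0, 0, 0, 0, 0, -1, 0, 0, 0, 0, 0, 0])

```text
t: 16.0
eef_pos: [0.631, 0.0248, 0.0863]
tool_rot: [-0.0, 0.998, 0.056, 0.001]
contact_force: [-0.8, -0.6, -4.6]
gripper_width: 0.622
```

Call:
drive_tool(series=[-1, 0, 0, 2, 0, 0, 0, -1, 0, 0, 2, 0, 0, 0, -1, 0, 0, 2, 0, 0, 0, -1, 0, 0, 2, 0, 0, 0, -1, 0, 0, 0, 0, 0, 0])

```text
t: 16.62
eef_pos: [0.6307, 0.0247, 0.0777]
tool_rot: [0.0, 0.998, 0.056, 0.0]
contact_force: [-0.5, -0.2, -1.1]
gripper_width: 0.615
```

Call:
drive_tool(series=[-1, 0, -2, 0.5, 0, 0, 0, -1, 0, -2, 0, 0, 0, 0, -1, 0, -2, 0, 0, 0, 0, -1, 0, -2, 0, 0, 0, 0, -1, 0, 0, 0, 0, 0, 0])

```text
t: 17.25
eef_pos: [0.6305, 0.0321, 0.0777]
tool_rot: [0.0, 0.998, 0.056, 0.001]
contact_force: [0.9, -4.4, 5.3]
gripper_width: 0.622
```

Call:
drive_tool(series=[-1, -2, 0, 0, 0, 0, 0, -1, -2, 0, 0, 0, 0, 0, -1, -2, 0, 0, 0, 0, 0, -1, -2, 0, 0, 0, 0, 0, -1, 0, 0, 0, 0, 0, 0])

```text
t: 17.88
eef_pos: [0.6226, 0.033, 0.0777]
tool_rot: [-0.001, 0.998, 0.057, 0.002]
contact_force: [3.5, 1.8, 6.5]
gripper_width: 0.617
```

Call:
drive_tool(series=[-1, -2, -1, 0, 0, 0, 0, -1, -2, -1, 0, 0, 0, 0, -1, -2, -1, 0, 0, 0, 0, -1, 0, 0, 0, 0, 0, 0, -1, 0, 0, 0, 0, 0, 0])

```text
t: 18.5
eef_pos: [0.6167, 0.0345, 0.0777]
tool_rot: [-0.0, 0.998, 0.057, 0.002]
contact_force: [4.6, -1.8, 5.2]
gripper_width: 0.62
```

Call:
drive_tool(series=[-1, -1.5, -1.5, 0, 0, 0, 0, -1, -1.5, -1.5, 0, 0, 0, 0, -1, 0, 0, 0, 0, 0, 0, -1, 0, 0, 0, 0, 0, 0])

```text
t: 19.0
eef_pos: [0.6163, 0.0349, 0.0782]
tool_rot: [0.001, 0.998, 0.056, 0.005]
contact_force: [12.3, -5.9, 0.4]
gripper_width: 0.617
```

Call:
drive_tool(series=[-1, 0, -1.5, 1.5, 0, 0, 0, -1, 0, -1.5, 1.5, 0, 0, 0, -1, 0, 0, 0, 0, 0, 0, -1, 0, 0, 0, 0, 0, 0])

```text
t: 19.5
eef_pos: [0.6165, 0.0352, 0.0777]
tool_rot: [0.003, 0.998, 0.055, 0.005]
contact_force: [6.5, -13.1, 20.1]
gripper_width: 0.624
```

```bash
python3 -c "
from h import *
go([.6172,.0314,.0777],.113)
c=cam('scene');d=cam('top')
A=cv2.resize(c['pixels'][170:250,260:360],None,fx=4,fy=4,interpolation=cv2.INTER_CUBIC)
B=cv2.resize(d['pixels'][130:210,270:370],None,fx=4,fy=4,interpolation=cv2.INTER_CUBIC);cv2.imwrite('pics/f6.png',np.hstack([A,B]))"
```

```text
tcp [0.6165 0.0352 0.0777] xang 0.1107 F [  6.5 -13.1  20.1] w 0.624 t 19.5
turn [ 0.0056 -0.0096 -0.0023]
shift if turned first [ 0.3  3.9 -0. ]
shift [0.3 3.9 0. ]
```

View pics/f6.png

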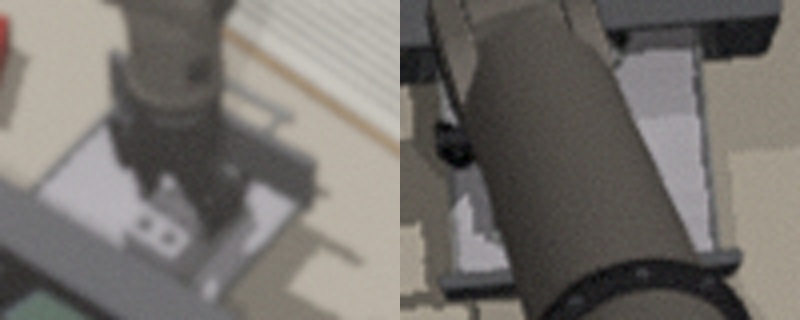

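Call:
drive_tool(series=[-1, -1.5, -0.5, -1, 0, 0, 0, -1, -1.5, -0.5, -0.5, 0, 0, 0, -1, -1, 0, 0, 0, 0, 0, -1, 0, 0, 0, 0, 0, 0, -1, 0, 0, 0, 0, 0, 0])

```text
t: 20.23
eef_pos: [0.6158, 0.0363, 0.0785]
tool_rot: [0.002, 0.998, 0.056, 0.009]
contact_force: [20.0, -11.9, 2.5]
gripper_width: 0.62
```

```bash
python3 - <<'E'
from h import *
go([.6172,.0314,.0777],.113)
c=cam('scene');a=cv2.resize(c['pixels'][200:250,270:330],None,fx=12,fy=12,interpolation=cv2.INTER_CUBIC);cv2.imwrite('pics/f7.png',a)
E
```

```text
tcp [0.6158 0.0363 0.0785] xang 0.1114 F [ 20.  -11.9   2.5] w 0.62 t 20.23
turn [ 0.0047 -0.0169 -0.0016]
shift if turned first [0.8 5.1 0.8]
shift [0.8 5.1 0.9]
```

View pics/f7.png

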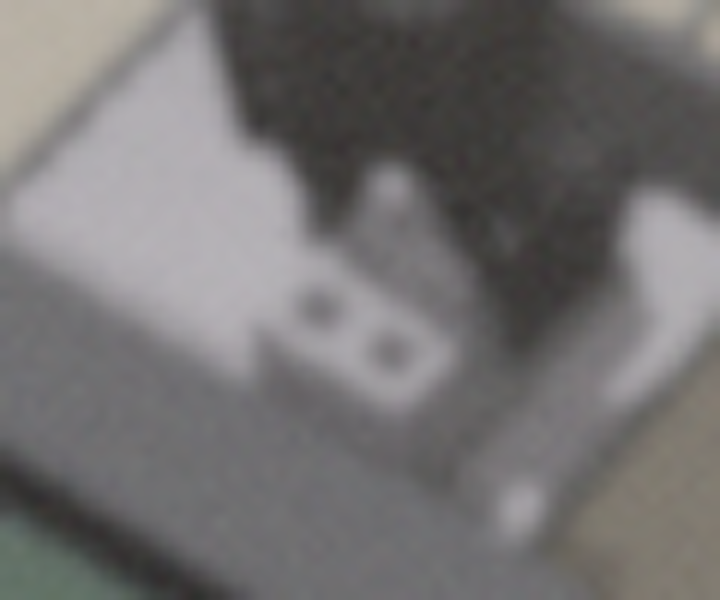

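The block sits flat beside the side ledge. Its rear top corners are near (258,330) and (400,412) in the crop, and the wells near (320,306) and (392,348). I'll cast these to check for a gap.

```bash
python3 - <<'E'
from h import *
c=bot.read_camera('scene')
y=.113;ux=np.array([np.cos(y),np.sin(y),0]);uy=np.array([-np.sin(y),np.cos(y),0]);C=np.array([.5665,.0528,0])
def P(a,z):
    w=ray(c,[[270+(u+.5)/12-.5,200+(v+.5)/12-.5] for u,v in a],z)
    print(np.c_[(w-C)@ux,(w-C)@uy].round(4)*1e3)
P([[258,330],[400,412],[455,345]],.080)
P([[320,306],[392,348]],.080)
P([[520,500]],.050)
E
```

```text
[[ 94.3 -46. ]
 [ 93.6   4.2]
 [ 65.8   2.9]]
[[ 77.2 -36.8]
 [ 77.1 -11.1]]
[[81.7 37. ]]
```

Call:
drive_tool(series=[-1, 0.5, -1, 0.5, 0, 0, 0, -1, 0.5, -1, 0.5, 0, 0, 0, -1, 0, 0, 0, 0, 0, 0, -1, 0, 0, 0, 0, 0, 0])

```text
t: 20.82
eef_pos: [0.6161, 0.0364, 0.0781]
tool_rot: [0.003, 0.998, 0.055, 0.008]
contact_force: [16.5, -15.8, 11.4]
gripper_width: 0.614
```

Call:
drive_tool(series=[-1, 1, -1, 0, 0, 0, 0, -1, 1, -1, 0, 0, 0, 0, -1, 1, -1, 0, 0, 0, 0, -1, 0, 0, 0, 0, 0, 0, -1, 0, 0, 0, 0, 0, 0])

```text
t: 21.45
eef_pos: [0.6163, 0.0366, 0.0778]
tool_rot: [0.005, 0.998, 0.054, 0.005]
contact_force: [9.0, -21.2, 18.1]
gripper_width: 0.622
```

```bash
python3 -c "
from h import *
go([.6172,.0314,.0777],.113)"
```

```text
tcp [0.6163 0.0366 0.0778] xang 0.1087 F [  9.  -21.2  18.1] w 0.622 t 21.45
turn [ 0.0105 -0.0094 -0.0043]
shift if turned first [0.3 5.3 0.1]
shift [0.3 5.3 0.2]
```

Call:
drive_tool(series=[-1, -1, 0, 0.3, 0, 0, 0, -1, -1, 0, 0.3, 0, 0, 0, -1, -1, 0, 0.2, 0, 0, 0, -1, -1, 0, 0, 0, 0, 0, -1, 0, 0, 0, 0, 0, 0, -1, 0, 0, 0, 0, 0, 0, -1, 0, 0, 0, 0, 0, 0])

```text
t: 22.32
eef_pos: [0.6161, 0.0366, 0.0781]
tool_rot: [0.005, 0.998, 0.054, 0.009]
contact_force: [17.1, -20.4, 14.6]
gripper_width: 0.615
```

```bash
python3 -c "
from h import *
go([.6172,.0314,.0777],.113)
o=bot.get_obs();F=o['contact_force'];print(F@[.9936,.1128,0],F@[-.1128,.9936,0])
c=cam('top');print('lbl')
a=cv2.resize(c['pixels'][120:200,270:370],None,fx=7,fy=7,interpolation=cv2.INTER_CUBIC);cv2.imwrite('pics/f8.png',a)
go([.6172,.0314,.0777],.113)"
```

```text
tcp [0.6161 0.0366 0.0781] xang 0.1089 F [ 17.1 -20.4  14.6] w 0.615 t 22.32
turn [ 0.0101 -0.0171 -0.0042]
shift if turned first [0.5 5.3 0.4]
shift [0.6 5.3 0.4]
14.668237293183985 -22.194715350301973
lbl
tcp [0.616  0.0366 0.0781] xang 0.1089 F [ 18.4 -20.9  14.3] w 0.619 t 22.38
turn [ 0.0101 -0.0171 -0.0042]
shift if turned first [0.6 5.3 0.4]
shift [0.6 5.3 0.4]
```

View pics/f8.png

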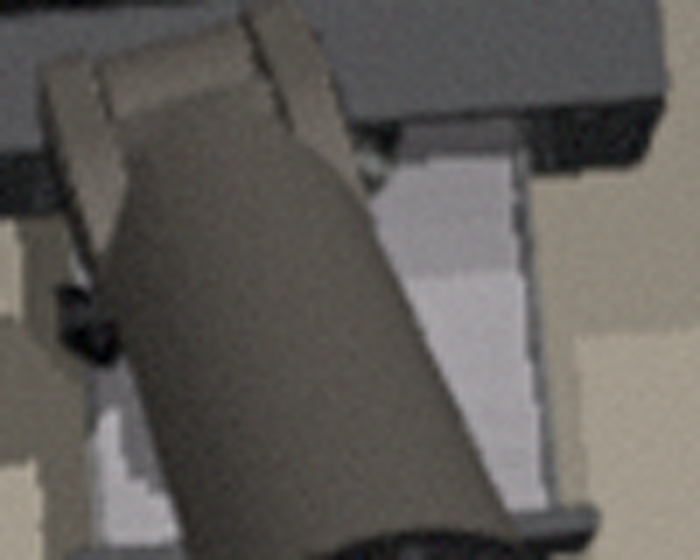

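```bash
python3 -c "
from h import *
print(bot.hand_in()); go([.6172,.0314,.0777],.113)"
```

```text
the job is handed in; nothing more can be done
None
the job is handed in; nothing more can be done
```

I pulled the drawer out to its stop and laid the cuvette block flat on the stage. It is pressed into the corner against both ledges, with the gripper still holding it, and I handed the job in at about 22.4 s. No verdict came back.

**Drawer:** The images put it about 168 mm out. It started about 15 mm open, so the pull was shorter than 170 mm. The last top view shows it still out.

**Seating:** The arm was pushing with about 15 N toward the front ledge and 22 N toward the side ledge, plus about 14 N down. It hardly moved in either direction when I pushed further (about 0.2 mm for 3–4 mm commanded). The forces on each ledge are inferred from this, because only the total wrist force is measured.

**Block:** The tool was within about 0.005 rad of square and 0.02 rad of vertical, and the jaws read about 53 mm on the 54 mm block. I set the grip to 60 N.

**Disagreements:**
- The seated block lies about 3–4 mm further toward the side ledge than my first corner estimate, and about 2 mm further toward the front. The image brightness across the side ledge also suggested its face was about 3 mm further out, so I trusted the contact.
- The arm hides the block in the last top view, so its final position rests on the forces and an earlier scene picture.

I saw no contact with the tube block or any bystander. I did not re-measure their positions at the end.

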